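Free the locating block of a cutting jig

TASK

Turn the jig's clamp dial clockwise until the white line on its tail meets the index line on the drum, so that the clamp finger is off the locating block, and leave it there. Then grip the block by its neck and, while it is still in its slot, rock it along its length, about eight degrees each way, first towards the dial and then away from it, going on as needed until it frees. Finish holding it still and upright about 2 cm clear above its slot, without letting go and without disturbing the things lying around.

Things in the scene. Friction and masses are not known exactly. Their poses are not given: they have to be found in the camera images.
- jig: Cutting jig, bolted down: dark wooden board 170 mm (x) by 225 mm (y), 18 mm thick, yaw within 0.4 rad of straight. Origin: on the table under the slot's centre; x away from the robot, y towards the dial, z up. The slot runs along y, 20 mm wide, between a fixed cheek (+x side, 14 mm thick, 64 mm long) and a sprung plate (-x side) that squeezes the block along x with about 35 N; both end 52 mm above the table.
- slot_floor (a point): Centre of the slot's floor, 18 mm above the table, on which the block's underside sits. The slot's ends are open but for sills 6 mm thick and 7 mm high, 2 mm off the block's ends.
- slot_top (a point): Centre of the slot's mouth, level with the cheek's top: 52 mm above the table, 34 mm above the slot floor. Axes as the jig's.
- block: Steel locating block in the slot, about 0.32 kg: body 20 mm (x) by 56 mm (y) by 42 mm tall, with a pull neck in the middle of its top, 20 mm (x) by 28 mm (y), from 42 to 86 mm above the underside; a shoulder 14 mm wide on either side of the neck. Origin: centre of the underside. Axes as the jig's when seated.
- block_grip (a point): On the middle line of the neck, 67 mm above the block's underside (85 mm above the table when seated): the place to grip, best across the neck's two y faces (28 mm apart), so that it can be rocked in the jig's y-z plane.
- block_top (a point): Middle of the top of the block's neck, 86 mm above its underside. The block is tight: a straight pull meets about 40 N of friction. Rocked over its bottom corners (28 mm either side of its middle), with 8 to 17 N sideways at the neck, each lean a few mm higher than the last, it walks out. It can lean 0.2 rad either way.
- dial (a joint): Clamp dial's angle, rad, growing clockwise seen from above; free from -0.3 to 1.9, stays where left (friction 0.06 N m). At 0 the clamp finger points along the jig's -y, 0.5 to 2 mm above the block's shoulder, and bars its way out. At 1.2 the white line on the dial's tail (opposite the finger) meets the index line and the finger is well clear.
- dial_grip (a point): On the dial's axis, 95 mm from the slot's centre along the jig's +y, 86.5 mm above the table: the height to grip. The black bar grip is 44 mm long (in line with the finger), 12 mm thick, from 68 to 101 mm above the table; grip across its 12 mm. The point turns with the dial: its -y axis points along the finger, +y along the tail's white line.
- finger_tip (a point): End of the steel clamp finger, 78 mm from the dial's axis, 60 mm above the table. The finger is 14 mm wide and 8 mm thick, its top 68 mm above the table; it turns with the dial.
- index_mark (a point): Middle of the white index line on the raised lug of the dial's grey drum (60 mm across, 56 mm tall), 34 mm from the dial's axis, 57 mm above the table.
- spare_block: Bystander: a smaller plain steel insert, 18 x 30 mm and 36 mm tall, standing on the jig's board, far side. Origin: centre of the underside.
- tape_roll: Bystander: a roll of clear brown tape lying flat, 84 mm across, 24 mm tall. Origin: centre of the underside.
- glue_stick: Bystander: a white glue stick with a grey cap standing upright, 26 mm across, 85 mm tall, on the table beyond the jig. Origin: centre of the underside.
- cork_disc_a: Bystander: a cork coaster, 84 mm across, 6 mm thick, flat on the table beyond the jig. Origin: centre of the underside.
- cork_disc_b: Bystander: a cork coaster, 76 mm across, 6 mm thick, flat on the table at the jig's -y side. Origin: centre of the underside.
- pen: Bystander: a blue pen, 140 mm long, 9 mm thick, lying on the table. Origin: centre of the underside.
- scissors: Bystander: scissors with black loops, about 210 mm long, 12 mm thick, lying on the table at the jig's +y side. Origin: centre of the underside.
- pin_box: Bystander: a closed white box, 50 x 90 mm, 32 mm tall. Origin: centre of the underside.
Things that resemble listed ones, but are neither listed nor needed, are in the scene too. What is meant by the block is not green, and is the smaller of those in its own colour.

How it is judged:
On the way, in this order (a step that is already met when the one before it is completed fails the run):
1. the dial stands at the index line while the block is still seated (value of joint dial between 1.08 and 1.32 rad and z of block in the frame of jig below 0.021 m), for 0.3 s.
2. the gripped block leans towards the dial in its slot (angle between block's own z axis and vertical above 0.07 rad and y of block_top in the frame of jig above 0.003 m and z of block in the frame of jig below 0.04 m and contact force between block and the fingers above 0.5 N), for 0.1 s.
3. the gripped block leans away from the dial in its slot (angle between block's own z axis and vertical above 0.07 rad and y of block_top in the frame of jig below -0.003 m and z of block in the frame of jig below 0.04 m and contact force between block and the fingers above 0.5 N), for 0.1 s.
At the end, for the whole second after the job is handed in: The block is held in the fingers, still, upright within 0.15 rad, its underside 5 to 45 mm above the slot's mouth and within 25 mm sideways of it, touching nothing of the jig; the dial is within 0.15 rad of the index line (within 0.12 rad when set) (value of joint dial between 1.05 and 1.35 rad and z of block in the frame of jig between 0.057 and 0.097 m and horizontal distance between block and slot_top below 0.025 m and angle between block's own z axis and vertical below 0.15 rad and contact force between block and the fingers above 1 N and contact force between block and jig below 0.1 N and linear speed of block below 0.03 m/s and angular speed of block below 0.3 rad/s); the arm keeps its last pose, push and grip.
It fails at once if something lying around is moved by more than 25 mm (distance of any of spare_block, tape_roll, glue_stick, cork_disc_a, cork_disc_b, pen, scissors, pin_box from where it was at the start of the episode above 0.025 m).
It also fails if it takes over 58 s, if anything falls off the work surface, if the arm or the gripper's body presses on something with over 40 N, if the wrist force passes 120 N, or if a joint passes its speed limit or range.

ROBOT

A 6-joint arm with a two-finger parallel gripper is mounted at the origin on the work surface. World frame = base frame: x ahead of the robot, y to its left, z up, the work surface at z = 0. Lengths are in m, angles in rad, forces in N, time in s.
With the tool pointing down it reaches from about 0.35 to 0.8 m from the base axis. Payload 7.3 kg.
Tool frame: the origin (TCP) lies on the centre line of the jaws, within the pads' length; the fingertips stand 14 mm ahead of it and the grasp point (between the pads) lies 5 mm behind it; z points along the fingers, y is the line along which they close (so a half turn about z gives the same grasp; the last joint's range is limited). The gripper opens to 85 mm and grips with 20 to 120 N. Pads are 22 mm wide; open, the fingers measure 114 mm over their backs; the gripper's body (76 mm by 85 mm) begins 54 mm behind the grasp point. The pads swing forward as they close: fully open they stand 13 mm farther back than shut.
Start: joints at [0.963, 0.342, 1.524, -0, 1.275, -0.146], TCP at [0.234, 0.47, 0.245] pointing down, gripper open.
Joint ranges: [-2.53, 2.53], [-0.77, 2.02], [0.04, 2.7], [-1, 4.14], [0.28, 2.66], [-3.11, 3.11]. Speed limits (rad/s): [2.57, 2.57, 3.14, 3.14, 3.14, 3.14].

INTERFACE

Orientations are given as a rotation vector (axis times angle).
In Python, from station import manip, cams, order gives the robot as it stands.
- The arm moves only by the shell command python3 -m inch 'ROWS' [FORCE]. ROWS is JSON, a list of rows, each a list of 7 numbers: the shift along the tool's x, y, z in cm, then the turn, a rotation vector about the tool's x, y, z in rad, then the closure, from 0 (fully open) to 1 (shut). In form: [[dx, dy, dz, wx, wy, wz, fingers], ...]. A call has exactly 5 rows; each row shifts and turns the commanded pose from where the row before left it, along the tool's axes as they then stand; what a row does not reach is not made up. A row lasts 1/10 s, in which the tool goes at most 50 mm and 8.59 degrees, less where a joint would pass 70% of its speed; a pose out of reach is approached as far as the arm can. A call with a gripper value outside its range is refused whole. The fingers move at their own pace and stop on an object; FORCE is the grip in N (left out, the last holds). Time passes only in rows, so rows that do not move let the fingers close, or fill a call up. It gives the time, the measured TCP pose, the force, the opening and the grip force at its end, in the units of the state.
- manip.get_obs(): the state, without advancing time (a new reading comes with each control period).
- cams.camera(name): name is "scene" or "side" or "wrist"; returns (picture, depth): 384x512x3 uint8, red, green, blue; 384x512 float32, m along the optical axis (not along the pixel's ray), 0 where there is no reading.
- cams.camera_model(name): a dict with "vfov" (degrees; the focal length in pixels is half the picture's height over the tangent of half this angle, whatever the lens; pixels are square), "cx", "cy" (the principal point, pixels), "k1" (the pictures are not rectified: a ray, as slopes to the right and down, at radius r is drawn at 1 + k1 r^2 times it, then the intrinsics apply), "cam_to_world" (4x4, takes a point from camera to world coordinates). Camera axes: x right, y down, z forward; pixel columns grow to the right and rows downward; lengths in m; the calibration is good to about 2 mm. A picture is of the moment at which its call begins: read the wrist's pose just before it. camera_model takes no time and is no camera call; for the wrist camera it gives the pose at the moment of the call.
- order.hand_in(): hands the job in; it is judged then, once.
The state is a dict: "t": time; "joint_positions": joint angles; "joint_velocities": joint speeds; "effort": joint torques, N m; "tcp_pos": TCP position; "orientation": TCP orientation; "contact_force": force on the tool from outside, world axes, zero at the start; "moment": the same for the moment, N m; "grip_width": opening from 0.0 (shut) to 1.0 (fully open); "grip_force": force on a finger pad.
Only numpy, scipy, OpenCV 4.12 (cv2) and the standard library are available. Lean on these libraries where they do the work, as an engineer would, in place of code of your own. Each camera call takes 0.05 s, during which the arm holds its last target. There are 200 camera calls.

## Working session

There is one attempt and no reset: what is moved stays moved. The work goes in short steps, Python scripts to look and compute and a shell command to move; the robot and the scene stay as the last step left them, time stands still between calls to the robot, and variables do not carry over. Pictures are saved under pics/ and viewed, at most 10 in all, crops included, and the job is handed in when it is done.

```bash
ls; mkdir -p pics; cat > h.py <<'E'
import numpy as np, cv2
from scipy.spatial.transform import Rotation as R
from station import manip, cams, order
def K(m):
    f=192/np.tan(np.radians(m["vfov"])/2)
    return np.array([[f,0,m["cx"]],[0,f,m["cy"]],[0,0,1.]])
def ray(m,uv):
    # radial forward model: d = s(1+k1 r^2)
    k=K(m); uv=np.asarray(uv,float).reshape(-1,1,2)
    n=cv2.undistortPoints(uv,k,np.array([m["k1"],0,0,0,0.]),R=None,P=None).reshape(-1,2)
    T=np.array(m["cam_to_world"]); d=np.c_[n,np.ones(len(n))]@T[:3,:3].T
    return T[:3,3],d
def onplane(m,uv,z):
    o,d=ray(m,uv); return o+d*((z-o[2])/d[:,2])[:,None]
def proj(m,P):
    T=np.linalg.inv(np.array(m["cam_to_world"])); P=np.atleast_2d(P)@T[:3,:3].T+T[:3,3]
    return cv2.projectPoints(P,np.zeros(3),np.zeros(3),K(m),np.array([m["k1"],0,0,0,0.]))[0].reshape(-1,2)
def tri(obs):
    A=np.zeros((3,3));b=np.zeros(3)
    for m,uv in obs:
        o,d=ray(m,uv); d=d[0]/np.linalg.norm(d[0]); Q=np.eye(3)-np.outer(d,d); A+=Q;b+=Q@o
    return np.linalg.solve(A,b)
E
python3 - <<'E'
from h import *
ims=[]
for n in ["scene","side"]:
    m=cams.camera_model(n); p,d=cams.camera(n); np.savez(f"{n}.npz",p=p,d=d); ims.append(p)
    cv2.imwrite(f"pics/{n}0.png",cv2.resize(p[...,::-1],(800,600),interpolation=cv2.INTER_CUBIC))
    print(n,m["vfov"],m["k1"],np.round(m["cam_to_world"],3))
o=manip.get_obs(); print(o)
E
```

```text
pics
scene 54.41185430408787 -0.04197204041407082 [[-0.38   0.585 -0.716  1.304]
 [ 0.925  0.245 -0.29   0.27 ]
 [ 0.006 -0.773 -0.634  0.712]
 [ 0.     0.     0.     1.   ]]
side 54.893755196684815 -0.09044521362442652 [[ 0.901 -0.198  0.385  0.287]
 [-0.433 -0.444  0.785 -0.635]
 [ 0.016 -0.874 -0.486  0.493]
 [ 0.     0.     0.     1.   ]]
{'t': 0.1, 'joint_positions': array([ 9.63007960e-01,  3.42674748e-01,  1.52488969e+00,  1.85020782e-05,
        1.27537045e+00, -1.45986474e-01]), 'joint_velocities': array([-0.00018307, -0.00196977, -0.00116283,  0.00123443,  0.00051044,
       -0.00033043]), 'effort': array([ 1.26805731e-03, -4.34447193e+01, -2.46490914e+01, -1.81769756e-04,
        4.74512985e-03,  4.52819862e-06]), 'tcp_pos': array([0.23370787, 0.46976197, 0.24469527]), 'orientation': array([-7.18859394e-01, -3.05771726e+00,  1.94985646e-03]), 'contact_force': array([0.10116195, 0.24569802, 0.55445901]), 'moment': array([-0.00093146,  0.03728816, -0.00356555]), 'grip_force': 0.0, 'grip_width': 1.0008792610748622}
```

View pics/scene0.png

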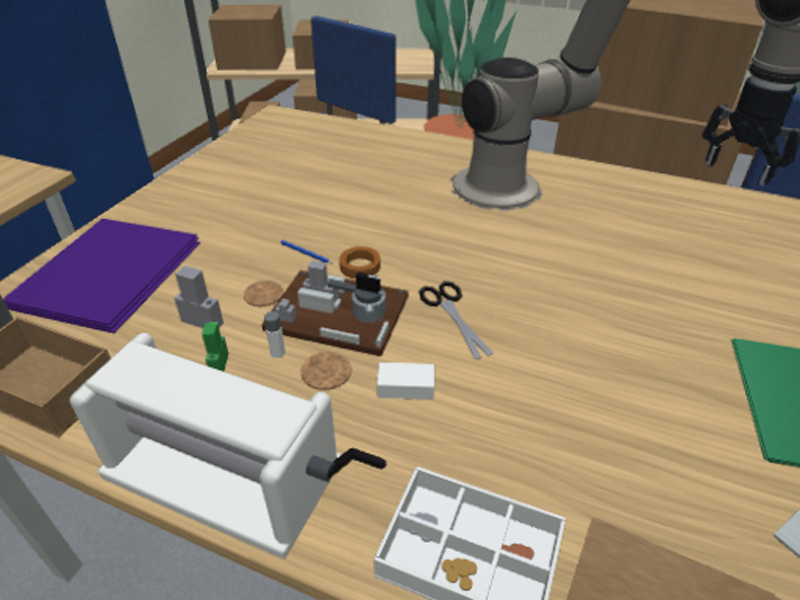

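View pics/side0.png

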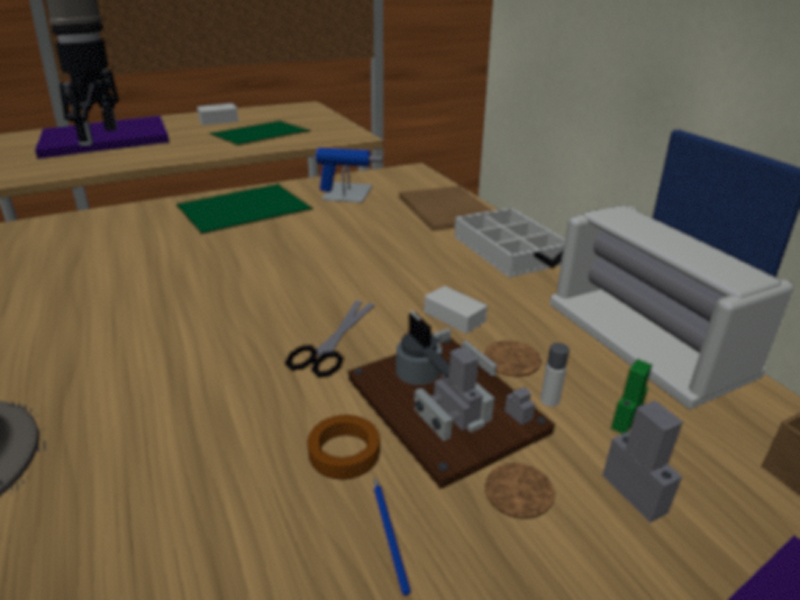

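The scene shows the jig at about (340,308), with the dial at (368,295) and the neck at (317,275). In the side view the dial is at (420,345) and the neck at (462,370). There are three candidates for the block in the side view: grey in the jig (462,385), large grey (645,460) and green (632,395). The first fits, because it is not green, is the smaller of the greys and sits in the slot. I'll confirm that in a crop.

```bash
python3 - <<'E'
from h import *
s=np.load("side.npz")["p"]; c=np.load("scene.npz")["p"]
a=cv2.resize(s[185:325,215:365,::-1],None,fx=4,fy=4,interpolation=cv2.INTER_CUBIC)[:, :600]
b=cv2.resize(c[160:235,160:270,::-1],None,fx=5,fy=5,interpolation=cv2.INTER_CUBIC)
cv2.imwrite("pics/cropA.png",a); cv2.imwrite("pics/cropB.png",b)
for n,im in(("side",s),("scene",c)):
    m=cams.camera_model(n)
    h=cv2.cvtColor(im,cv2.COLOR_RGB2HSV).astype(int)
    x=((h[...,2]<95)&(h[...,1]>90)&((h[...,0]<18)|(h[...,0]>170))).astype(np.uint8)
    x=cv2.morphologyEx(x,cv2.MORPH_CLOSE,np.ones((3,3)))
    # component nearest the jig
    nn,l,st,ce=cv2.connectedComponentsWithStats(x)
    t=(300,265) if n=="side" else (217,197)
    i=max(range(1,nn),key=lambda i:st[i,4]-30*np.hypot(*(ce[i]-t)))
    cn=max(cv2.findContours((l==i).astype(np.uint8),0,2)[0],key=cv2.contourArea)
    hull=cv2.convexHull(cn); q=cv2.approxPolyDP(hull,5,True)[:,0]
    print(n,st[i],[(tuple(u),np.round(onplane(m,u,.018)[0],3)[:2]) for u in q.tolist()] and [ (u,np.round(onplane(m,u,.018)[0],3)[:2].tolist()) for u in q.tolist()])
E
```

```text
side [   62     0   177    84 12057] [([238, 0], [5.602, 11.977]), ([237, 83], [1.043, 1.179]), ([73, 75], [0.244, 1.778]), ([62, 0], [0.067, 17.613])]
scene [ 346    5  142  113 9116] [([401, 5], [-2.017, 0.137]), ([487, 17], [-1.957, 0.752]), ([484, 94], [-0.489, 0.632]), ([463, 117], [-0.216, 0.537]), ([355, 97], [-0.219, 0.107]), ([346, 75], [-0.442, 0.024])]
```

View pics/cropA.png

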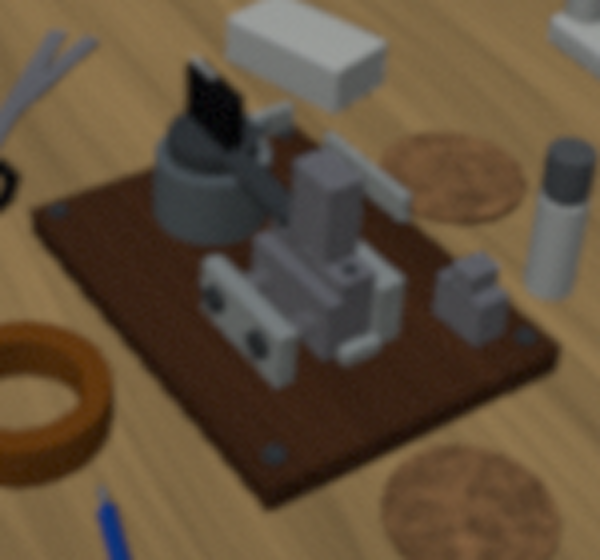

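View pics/cropB.png

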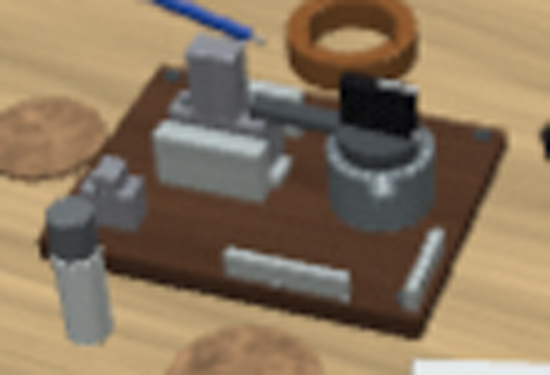

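Crops confirm the target: the grey stepped block between cheek and plate, neck top at crop A (326,165) and crop B (217,42), with the finger pointing at it. The spare insert is at A (470,300). Next is a rough triangulation, then the wrist camera.

```bash
python3 - <<'E'
from h import *
ms,mc=cams.camera_model("side"),cams.camera_model("scene")
S=lambda x,y:(215+x/4,185+y/4); C=lambda x,y:(160+x/5,160+y/5)
print("side corners",onplane(ms,[S(35,213),S(268,495),S(557,350)],.018).round(3))
print("scene corners",onplane(mc,[C(165,68),C(505,132),C(415,325),C(42,247)],.018).round(3))
print("neck top",tri([(ms,S(326,165)),(mc,C(217,42))]).round(4), onplane(ms,S(326,165),.104),onplane(mc,C(217,42),.104))
print("bar top",tri([(ms,S(216,86)),(mc,C(379,80))]).round(4),onplane(ms,S(216,86),.101),onplane(mc,C(379,80),.101))
T=np.array(cams.camera_model("wrist")["cam_to_world"]); o=manip.get_obs()
Rt=R.from_rotvec(o["orientation"]).as_matrix(); print(Rt.round(3)); print("cam in tool",(Rt.T@(T[:3,3]-o["tcp_pos"])).round(3),(Rt.T@T[:3,:3]).round(2),cams.camera_model("wrist")["vfov"])
E
```

```text
side corners [[ 0.498 -0.046  0.018]
 [ 0.516 -0.266  0.018]
 [ 0.682 -0.247  0.018]]
scene corners [[ 0.521 -0.255  0.018]
 [ 0.499 -0.038  0.018]
 [ 0.667 -0.022  0.018]
 [ 0.691 -0.236  0.018]]
neck top [ 0.59   -0.1748  0.1058] [[ 0.5921109  -0.17422073  0.104     ]] [[ 0.58621101 -0.17533634  0.104     ]]
bar top [ 0.5801 -0.0829  0.0985] [[ 0.5793098  -0.09010959  0.101     ]] [[ 0.57954438 -0.08023756  0.101     ]]
[[-0.895  0.446 -0.001]
 [ 0.446  0.895 -0.001]
 [ 0.    -0.001 -1.   ]]
cam in tool [ 0.082 -0.001 -0.129] [[-0.   -0.95 -0.32]
 [ 1.   -0.   -0.  ]
 [ 0.   -0.32  0.95]] 60.65307728664375
```

```bash
for i in 1 2 3; do python3 -m inch '[[-3.8,-2.4,-0.1,0,0,0,0.5],[-3.8,-2.4,-0.1,0,0,0,0.5],[-3.8,-2.4,-0.1,0,0,0,0.5],[-3.8,-2.4,-0.1,0,0,0,0.5],[-3.8,-2.4,-0.1,0,0,0,0.5]]' 40; done
python3 -m inch '[[0,0,0,0,0,0.145,0.5],[0,0,0,0,0,0.145,0.5],[0,0,0,0,0,0.145,0.5],[0,0,0,0,0,0.145,0.5],[0,0,0,0,0,0.145,0.5]]'
python3 -m inch '[[0,0,0,0,0,0.145,0.5],[0,0,0,0,0,0.145,0.5],[0,0,0,0,0,0,0.5],[0,0,0,0,0,0,0.5],[0,0,0,0,0,0,0.5]]'
python3 - <<'E'
from h import *
import json
m=cams.camera_model("wrist"); p,d=cams.camera("wrist"); np.savez("w1.npz",p=p,d=d,T=m["cam_to_world"])
cv2.imwrite("pics/w1.png",cv2.resize(p[...,::-1],(800,600),interpolation=cv2.INTER_CUBIC))
o=manip.get_obs(); print(R.from_rotvec(o["orientation"]).as_matrix().round(3),o["joint_positions"].round(2))
E
```

```text
t: 0.6
tcp_pos: [0.3509, 0.2763, 0.2502]
orientation: [-0.718, -3.058, 0.0]
contact_force: [0.6, -0.6, 0.3]
grip_width: 0.498
grip_force: 0.0
t: 1.1
tcp_pos: [0.4676, 0.0841, 0.2552]
orientation: [-0.719, -3.058, -0.0]
contact_force: [0.9, 0.8, 1.0]
grip_width: 0.502
grip_force: 0.0
t: 1.6
tcp_pos: [0.5843, -0.1079, 0.2599]
orientation: [-0.719, -3.057, -0.0]
contact_force: [0.9, 0.0, -0.2]
grip_width: 0.5
grip_force: 0.0
t: 2.1
tcp_pos: [0.5836, -0.1062, 0.2597]
orientation: [-1.764, -2.598, 0.0]
contact_force: [-0.5, -0.3, -1.1]
grip_width: 0.499
grip_force: 0.0
t: 2.6
tcp_pos: [0.5837, -0.1062, 0.2601]
orientation: [-2.111, -2.326, 0.0]
contact_force: [-0.1, 0.7, -0.4]
grip_width: 0.501
grip_force: 0.0
[[-0.096  0.995 -0.   ]
 [ 0.995  0.096  0.   ]
 [ 0.    -0.    -1.   ]] [-0.31  0.46  1.3   0.    1.38 -0.41]
```

View pics/w1.png

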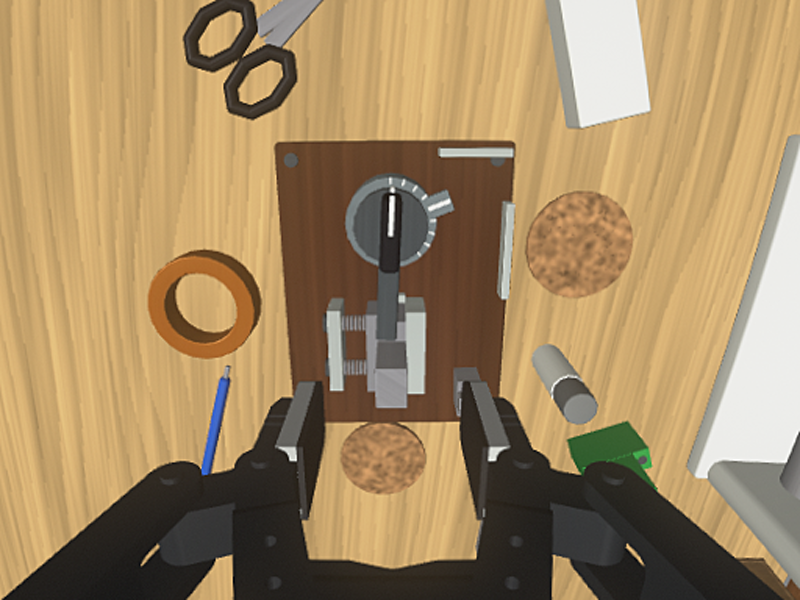

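Wrist view (800×600): dial bar centred near (391,230), index lug (440,205), finger pointing down to the neck, neck top face (376–408, 377–408), scissors (240,60), tape (205,305). Now a second, closer view above the dial.

```bash
python3 -m inch '[[1.2,-0.1,3,0,0,0,0.5],[1.3,-0.2,3,0,0,0,0.5],[0,0,1,0,0,0,0.5],[0,0,0,0,0,0,0.5],[0,0,0,0,0,0,0.5]]'
python3 - <<'E'
from h import *
m=cams.camera_model("wrist"); p,d=cams.camera("wrist"); np.savez("w2.npz",p=p,d=d,T=m["cam_to_world"])
w1=np.load("w1.npz")["p"]
a=cv2.resize(w1[80:275,165:345,::-1],None,fx=3,fy=3,interpolation=cv2.INTER_CUBIC)
cv2.imwrite("pics/w1c.png",a)
cv2.imwrite("pics/w2.png",cv2.resize(p[...,::-1],(800,600),interpolation=cv2.INTER_CUBIC))
E
```

```text
t: 3.15
tcp_pos: [0.5793, -0.0823, 0.1915]
orientation: [2.113, 2.322, 0.001]
contact_force: [-0.3, 0.3, -0.1]
grip_width: 0.499
grip_force: 0.0
```

View pics/w1c.png

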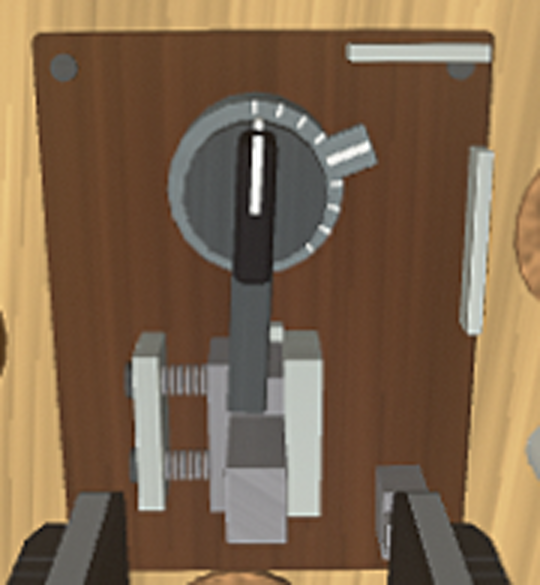

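View pics/w2.png

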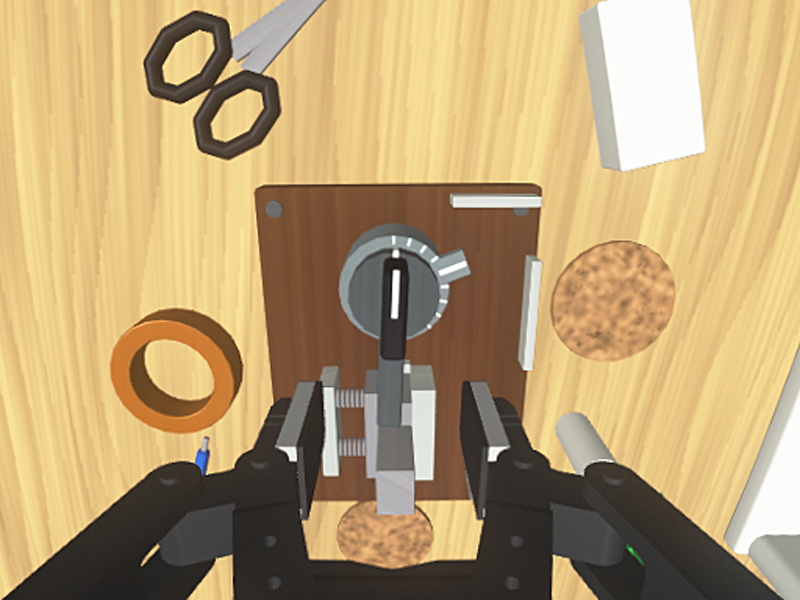

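```bash
python3 - <<'E'
from h import *
m=cams.camera_model("wrist")
m1=dict(m,cam_to_world=np.load("w1.npz")["T"]); m2=dict(m,cam_to_world=np.load("w2.npz")["T"])
ms,mc=cams.camera_model("side"),cams.camera_model("scene")
S=lambda x,y:(215+x/4,185+y/4); C=lambda x,y:(160+x/5,160+y/5)
A=lambda x,y:(165+x/3,80+y/3); B=lambda x,y:(x*.64,y*.64)
print("neck tri", tri([(m1,A(256,503)),(m2,B(395.5,493.5))]).round(4), tri([(m1,A(256,503)),(m2,B(395.5,493.5)),(ms,S(326,165)),(mc,C(217,42))]).round(4))
q1=onplane(m1,[A(226,465),A(286,465),A(286,542),A(226,542)],.104); q2=onplane(m2,[B(376,473),B(414,473),B(414,514),B(377,514)],.104)
print(q1.round(4),q1.mean(0),q2.round(4),q2.mean(0))
print("bar",[tri([(m1,A(*a)),(m2,B(*b))]).round(4) for a,b in (((252,283),(393,359)),((255,214),(395,318)),((258,136),(396.5,270)))])
print("bar@.101",onplane(m1,[A(252,283),A(255,214),A(258,136)],.101).round(4),onplane(m2,[B(393,359),B(395,318),B(396.5,270)],.101).round(4))
print("index",tri([(m1,A(349,152)),(m2,B(454,264))]).round(4),onplane(m1,A(349,152),.057).round(4),onplane(m2,B(454,264),.057).round(4))
# board edges (left and right) in both
for mm,u in((m1,[A(36,38),A(68,565),A(493,35),A(465,560)]),(m2,[B(257,190),B(275,498),B(541,188),B(523,498)])):
    g=onplane(mm,u,.018); print("board",g[:,:2].round(4).tolist(),[np.arctan2(-(a-b)[0],(a-b)[1]).round(4) for a,b in((g[0],g[1]),(g[2],g[3]))],np.arctan2((g[2]-g[0])[1],(g[2]-g[0])[0]))
# cheek +x side top edge: w1c (302,360..515)
o=manip.get_obs(); print(o["tcp_pos"])
E
```

```text
neck tri [ 0.5887 -0.1745  0.1084] [ 0.5892 -0.1756  0.1061]
[[ 0.578  -0.1642  0.104 ]
 [ 0.5971 -0.1624  0.104 ]
 [ 0.6001 -0.1903  0.104 ]
 [ 0.5804 -0.1922  0.104 ]] [ 0.58889386 -0.17726358  0.104     ] [[ 0.5782 -0.1662  0.104 ]
 [ 0.5973 -0.1644  0.104 ]
 [ 0.6002 -0.1906  0.104 ]
 [ 0.5808 -0.1923  0.104 ]] [ 0.589139   -0.17838382  0.104     ]
bar [array([ 0.581 , -0.1056,  0.0964]), array([ 0.5798, -0.0834,  0.0996]), array([ 0.5783, -0.0602,  0.1012])]
bar@.101 [[ 0.5807 -0.1043  0.101 ]
 [ 0.5796 -0.0832  0.101 ]
 [ 0.5783 -0.0603  0.101 ]] [[ 0.5809 -0.1034  0.101 ]
 [ 0.5799 -0.0829  0.101 ]
 [ 0.5784 -0.0603  0.101 ]]
index [ 0.6115 -0.0695  0.0435] [[ 0.6096 -0.068   0.057 ]] [[ 0.61  -0.066  0.057]]
board [[0.4952, -0.0424], [0.5146, -0.2609], [0.6608, -0.0254], [0.6858, -0.2419]] [np.float64(0.0885), np.float64(0.1151)] 0.10254236944754475
board [[0.4956, -0.0419], [0.5097, -0.2614], [0.6607, -0.0252], [0.6898, -0.2449]] [np.float64(0.0645), np.float64(0.1315)] 0.1005694145086554
[ 0.57949767 -0.08242978  0.19187896]
```

Everything agrees: neck centre (0.589,-0.1775), jig yaw about 0.10, dial axis (0.5795,-0.0825), bar about 0.04 rad clockwise of the jig's y. The target is tool yaw -1.10. Next I descend and grip the bar.

```bash
python3 -m inch '[[0,0,3,0,0,0.04,0.5],[0,0,3,0,0,0,0.5],[0,0,2.5,0,0,0,0.5],[0,0,1.5,0,0,0,0.5],[0,0,0.8,0,0,0,0.5]]' 40
python3 -m inch '[[0,0,0,0,0,0,0.95],[0,0,0,0,0,0,0.95],[0,0,0,0,0,0,0.95],[0,0,0,0,0,0,0.95],[0,0,0,0,0,0,0.95]]' 40
python3 -m inch '[[0,0,0,0,0,0,0.95],[0,0,0,0,0,0,0.95],[0,0,0,0,0,0,0.95],[0,0,0,0,0,0,0.95],[0,0,0,0,0,0,0.95]]' 40
```

```text
t: 3.7
tcp_pos: [0.5789, -0.0822, 0.0821]
orientation: [2.161, 2.28, 0.0]
contact_force: [-0.3, -0.1, 0.2]
grip_width: 0.502
grip_force: 0.0
t: 4.2
tcp_pos: [0.5801, -0.082, 0.0838]
orientation: [2.158, 2.278, 0.003]
contact_force: [5.1, -0.3, 3.5]
grip_width: 0.129
grip_force: 43.5
t: 4.7
tcp_pos: [0.5801, -0.082, 0.0838]
orientation: [2.158, 2.278, 0.004]
contact_force: [5.0, -1.0, 2.4]
grip_width: 0.131
grip_force: 43.5
```

```bash
for i in 1 2; do python3 -m inch '[[0,0,0,0,0,0.115,0.95],[0,0,0,0,0,0.115,0.95],[0,0,0,0,0,0.115,0.95],[0,0,0,0,0,0.115,0.95],[0,0,0,0,0,0.115,0.95]]'; done
python3 -m inch '[[0,0,0,0,0,0.005,0.95],[0,0,0,0,0,0,0.95],[0,0,0,0,0,0,0.95],[0,0,0,0,0,0,0.95],[0,0,0,0,0,0,0.95]]'
python3 - <<'E'
from h import *
M=R.from_rotvec(manip.get_obs()["orientation"]).as_matrix(); print(M.round(3),np.arctan2(M[1,1],M[0,1]))
E
```

```text
t: 5.2
tcp_pos: [0.5803, -0.082, 0.0838]
orientation: [2.719, 1.566, 0.006]
contact_force: [6.2, -0.6, 1.8]
grip_width: 0.131
grip_force: 43.6
t: 5.7
tcp_pos: [0.5804, -0.0821, 0.0838]
orientation: [3.053, 0.731, 0.007]
contact_force: [7.4, -0.3, 1.7]
grip_width: 0.13
grip_force: 43.5
t: 6.2
tcp_pos: [0.5804, -0.0821, 0.0838]
orientation: [3.053, 0.73, 0.008]
contact_force: [6.6, -1.0, 2.1]
grip_width: 0.137
grip_force: 43.5
[[ 0.892  0.452  0.005]
 [ 0.452 -0.892 -0.001]
 [ 0.004  0.003 -1.   ]] -1.10129989188597
```

```bash
python3 -m inch '[[0,0,0,0,0,0,0.6],[0,0,0,0,0,0,0.5],[0,0,0,0,0,0,0.5],[0,0,-1.5,0,0,0,0.5],[0,0,-3,0,0,0,0.5]]'
python3 -m inch '[[0,0,-4,0,0,0.1,0.5],[0,0,-3,0,0,0.1,0.5],[0,0,-1,0,0,0.17,0.5],[0,0,0,0,0,0,0.5],[0,0,0,0,0,0,0.5]]'
python3 - <<'E'
from h import *
m=cams.camera_model("wrist"); p,d=cams.camera("wrist"); np.savez("w3.npz",p=p,d=d,T=m["cam_to_world"])
u=proj(m,[[.5795,-.0825,.101],[.589,-.1775,.104],[.610,-.067,.057]]); print(u)
c0=np.clip(u[0]-[100,75],0,[312,234]).astype(int); print(c0)
cv2.imwrite("pics/w3.png",cv2.resize(p[c0[1]:c0[1]+150,c0[0]:c0[0]+200,::-1],(800,600),interpolation=cv2.INTER_CUBIC))
M=R.from_rotvec(manip.get_obs()["orientation"]).as_matrix(); print(manip.get_obs()["tcp_pos"],np.arctan2(M[1,1],M[0,1]))
E
```

```text
t: 6.7
tcp_pos: [0.5765, -0.0811, 0.1254]
orientation: [-3.052, -0.73, 0.009]
contact_force: [-0.1, 0.1, -0.1]
grip_width: 0.502
grip_force: 0.0
t: 7.2
tcp_pos: [0.5779, -0.0815, 0.2066]
orientation: [-3.135, -0.194, 0.002]
contact_force: [-0.2, -0.9, -1.1]
grip_width: 0.497
grip_force: 0.0
[[251.58411486 193.58912229]
 [377.74747147 197.58517636]
 [237.77348275 141.10412536]]
[151 118]
[ 0.57769951 -0.08142342  0.20598915] -1.4474882099836452
```

View pics/w3.png

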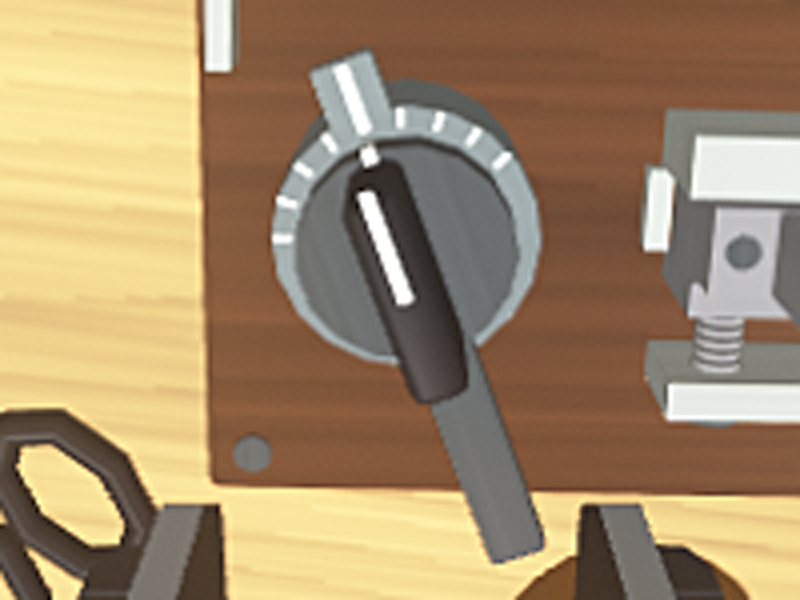

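The white tail line meets the index line, with the tail mark at (368,153) and the index line from (342,65) to (367,135). The finger swings clear down to (515,550). Now to the neck.

```bash
python3 -m inch '[[0,3.2,0,0,0,0.024,0.35],[-0.1,3.2,0,0,0,0,0.35],[0,3.2,0,0,0,0,0.35],[0,0,2,0,0,0,0.35],[0,0,0,0,0,0,0.35]]' 40
python3 - <<'E'
from h import *
m=cams.camera_model("wrist"); p,d=cams.camera("wrist"); np.savez("w4.npz",p=p,d=d,T=m["cam_to_world"])
cv2.imwrite("pics/w4.png",cv2.resize(p[...,::-1],(800,600),interpolation=cv2.INTER_CUBIC))
M=R.from_rotvec(manip.get_obs()["orientation"]).as_matrix(); print(manip.get_obs()["tcp_pos"],np.arctan2(M[1,1],M[0,1]),proj(m,[.589,-.1775,.104])/.64)
E
```

```text
t: 7.75
tcp_pos: [0.5854, -0.1773, 0.1832]
orientation: [-3.134, -0.151, 0.011]
contact_force: [-0.3, 1.4, -0.1]
grip_width: 0.65
grip_force: 0.0
[ 0.58605019 -0.17684176  0.18474931] -1.4738601128951294 [[392.17404077 316.71132703]]
```

View pics/w4.png

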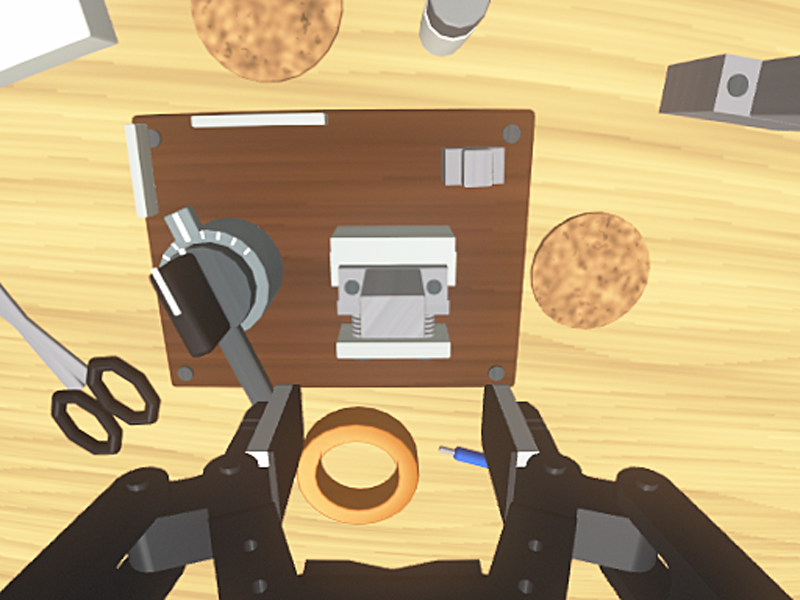

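The neck top in view (359–426, 296–338), centre (392,317), falls exactly on the prediction (392,317). Descend and grip.

```bash
python3 -m inch '[[0.3,0,3,0,0,0,0.35],[0,0,3,0,0,0,0.35],[0,0,2.5,0,0,0,0.35],[0,0,1.2,0,0,0,0.35],[0,0,0.7,0,0,0,0.35]]' 100
python3 -m inch '[[0,0,0,0,0,0,0.35],[0,0,0,0,0,0,0.8],[0,0,0,0,0,0,0.8],[0,0,0,0,0,0,0.8],[0,0,0,0,0,0,0.8]]' 100
python3 -m inch '[[0,0,0,0,0,0,0.8],[0,0,0,0,0,0,0.8],[0,0,0,0,0,0,0.8],[0,0,0,0,0,0,0.8],[0,0,0,0,0,0,0.8]]' 100
```

```text
t: 8.3
tcp_pos: [0.5903, -0.1762, 0.0826]
orientation: [-3.137, -0.153, 0.002]
contact_force: [-1.0, 0.2, 0.5]
grip_width: 0.652
grip_force: 0.0
t: 8.8
tcp_pos: [0.5911, -0.1769, 0.085]
orientation: [3.137, 0.151, 0.004]
contact_force: [-0.9, 1.4, 6.9]
grip_width: 0.309
grip_force: 100.4
t: 9.3
tcp_pos: [0.5911, -0.1769, 0.0849]
orientation: [3.137, 0.151, 0.004]
contact_force: [-1.1, 2.1, 5.8]
grip_width: 0.315
grip_force: 100.4
```

Gripped at 26.5 mm. First lean towards the dial.

```bash
python3 -m inch '[[0,-0.19,-0.08,-0.028,0,0,0.8],[0,-0.19,-0.08,-0.028,0,0,0.8],[0,-0.19,-0.08,-0.028,0,0,0.8],[0,-0.19,-0.08,-0.028,0,0,0.8],[0,-0.19,-0.08,-0.028,0,0,0.8]]'
python3 -m inch '[[0,0,0,0,0,0,0.8],[0,0,0,0,0,0,0.8],[0,0,0,0,0,0,0.8],[0,0,0,0,0,0,0.8],[0,0,0,0,0,0,0.8]]'
python3 - <<'E'
from h import *
o=manip.get_obs(); M=R.from_rotvec(o["orientation"]).as_matrix(); z=R.from_euler('z',-.1).as_matrix()@(-M[:,2]); print("lean to +y",np.arctan2(z[1],z[2]), "x",z[0], "F", R.from_euler('z',-.1).apply(o["contact_force"]),o["moment"])
E
```

```text
t: 9.8
tcp_pos: [0.5901, -0.1678, 0.0877]
orientation: [2.996, 0.143, 0.013]
contact_force: [0.6, -3.1, -0.5]
grip_width: 0.318
grip_force: 99.6
t: 10.3
tcp_pos: [0.5901, -0.1675, 0.0877]
orientation: [2.998, 0.144, 0.013]
contact_force: [-0.6, -0.4, 6.9]
grip_width: 0.315
grip_force: 100.7
lean to +y 0.14017397684438151 x -0.0012306432127204279 F [-0.6165254  -0.31994164  6.86786909] [ 0.15606663 -0.0304968   0.31483809]
```

```bash
for i in 1 2; do python3 -m inch '[[0,0.19,-0.08,0.028,0,0,0.8],[0,0.19,-0.08,0.028,0,0,0.8],[0,0.19,-0.08,0.028,0,0,0.8],[0,0.19,-0.08,0.028,0,0,0.8],[0,0.19,-0.08,0.028,0,0,0.8]]'; done
python3 -m inch '[[0,0,0,0,0,0,0.8],[0,0,0,0,0,0,0.8],[0,0,0,0,0,0,0.8],[0,0,0,0,0,0,0.8],[0,0,0,0,0,0,0.8]]'
python3 - <<'E'
from h import *
o=manip.get_obs(); M=R.from_rotvec(o["orientation"]).as_matrix(); z=R.from_euler('z',-.1).as_matrix()@(-M[:,2]); print("lean to +y",np.arctan2(z[1],z[2]), "x",z[0], "F", R.from_euler('z',-.1).apply(o["contact_force"]),o["moment"])
ims=[]
for n,t in(("side",[.589,-.1775,.07]),("scene",[.589,-.1775,.07])):
    p,d=cams.camera(n); u=proj(cams.camera_model(n),t)[0].astype(int); ims.append(cv2.resize(p[u[1]-55:u[1]+45,u[0]-36:u[0]+36,::-1],(396,550),interpolation=cv2.INTER_CUBIC))
cv2.imwrite("pics/lean.png",np.hstack(ims))
E
```

```text
t: 10.8
tcp_pos: [0.5907, -0.175, 0.0891]
orientation: [-3.134, -0.15, 0.0]
contact_force: [8.5, 4.0, -18.2]
grip_width: 0.312
grip_force: 99.3
t: 11.3
tcp_pos: [0.5914, -0.1835, 0.0907]
orientation: [-2.991, -0.143, 0.013]
contact_force: [10.4, 7.0, -25.4]
grip_width: 0.313
grip_force: 99.8
t: 11.8
tcp_pos: [0.5914, -0.1836, 0.0908]
orientation: [-2.993, -0.143, 0.012]
contact_force: [9.4, 4.4, -23.2]
grip_width: 0.31
grip_force: 100.3
lean to +y -0.1456938206471867 x 0.0006970607847363219 F [  9.8272238    3.44558516 -23.2236253 ] [ 0.47307936 -2.1066424  -0.16890117]
```

View pics/lean.png

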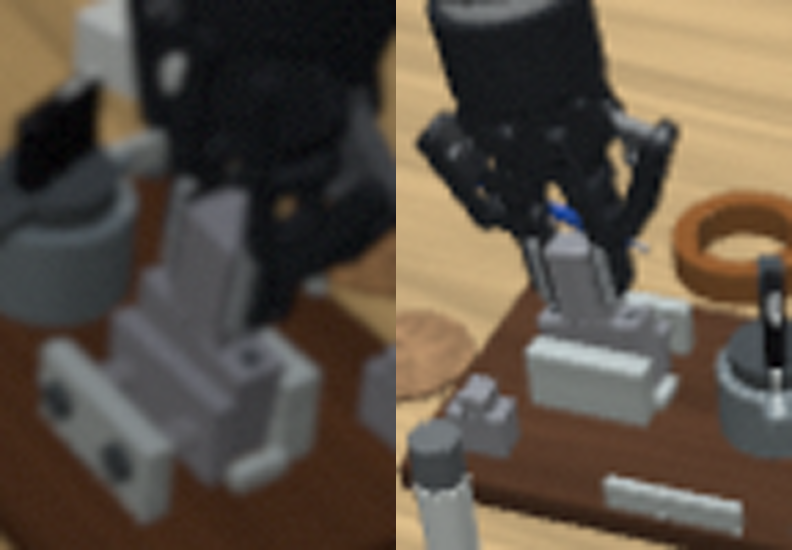

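The lean view shows the block tilted with the gripper, away from the dial, and the dial-side shoulder raised: neck (210,260), shoulder (150,280) left panel. The dial is unmoved. Continue the walk.

```bash
for i in 1 2; do python3 -m inch '[[0,-0.19,-0.09,-0.028,0,0,0.8],[0,-0.19,-0.09,-0.028,0,0,0.8],[0,-0.19,-0.09,-0.028,0,0,0.8],[0,-0.19,-0.09,-0.028,0,0,0.8],[0,-0.19,-0.09,-0.028,0,0,0.8]]'; done
for i in 1 2; do python3 -m inch '[[0,0.19,-0.09,0.028,0,0,0.8],[0,0.19,-0.09,0.028,0,0,0.8],[0,0.19,-0.09,0.028,0,0,0.8],[0,0.19,-0.09,0.028,0,0,0.8],[0,0.19,-0.09,0.028,0,0,0.8]]'; done
```

```text
t: 12.4
tcp_pos: [0.5906, -0.1758, 0.0952]
orientation: [-3.135, -0.149, 0.003]
contact_force: [12.8, -1.5, -32.2]
grip_width: 0.309
grip_force: 100.1
t: 12.9
tcp_pos: [0.5896, -0.1669, 0.0993]
orientation: [3.001, 0.143, 0.008]
contact_force: [12.8, -5.7, -30.7]
grip_width: 0.312
grip_force: 100.1
t: 13.4
tcp_pos: [0.5904, -0.1747, 0.1044]
orientation: [-3.132, -0.15, 0.003]
contact_force: [11.7, 2.5, -30.4]
grip_width: 0.311
grip_force: 101.8
t: 13.9
tcp_pos: [0.5913, -0.1838, 0.1082]
orientation: [-2.991, -0.143, 0.014]
contact_force: [10.6, 6.5, -30.5]
grip_width: 0.311
grip_force: 101.8
```

```bash
for i in 1 2; do python3 -m inch '[[0,-0.19,-0.1,-0.028,0,0,0.8],[0,-0.19,-0.1,-0.028,0,0,0.8],[0,-0.19,-0.1,-0.028,0,0,0.8],[0,-0.19,-0.1,-0.028,0,0,0.8],[0,-0.19,-0.1,-0.028,0,0,0.8]]'; done
python3 -m inch '[[0,0.19,-0.1,0.028,0,0,0.8],[0,0.19,-0.1,0.028,0,0,0.8],[0,0.19,-0.1,0.028,0,0,0.8],[0,0.19,-0.1,0.028,0,0,0.8],[0,0.19,-0.1,0.028,0,0,0.8]]'
python3 -m inch '[[0,0,0,0,0,0,0.8],[0,0,0,0,0,0,0.8],[0,0,0,0,0,0,0.8],[0,0,0,0,0,0,0.8],[0,0,0,0,0,0,0.8]]'
python3 - <<'E'
from h import *
# neck/shoulder height check from depth: points near block in the jig frame, side camera
for n in("side","scene"):
    m=cams.camera_model(n); p,d=cams.camera(n); T=np.array(m["cam_to_world"])
    np.savez(n+"L.npz",p=p,d=d)
    v,u=np.nonzero(d>0); o,r=ray(m,np.c_[u,v]); X=o+r*d[v,u][:,None]
    q=(X-[.589,-.1775,0])@R.from_euler('z',.1).as_matrix()
    k=(abs(q[:,0])<.012)&(abs(q[:,1])<.035)&(q[:,2]>.03)&(q[:,2]<.16)
    q=q[k]
    for a,b,name in((-.03,-.017,"shoulder-"),(-.012,.012,"neck"),(.017,.03,"shoulder+")):
        z=q[(q[:,1]>a)&(q[:,1]<b),2]; print(n,name,len(z),np.histogram(z,bins=np.arange(.03,.165,.008))[0] if len(z) else "")
E
```

```text
t: 14.4
tcp_pos: [0.5903, -0.1753, 0.1137]
orientation: [-3.134, -0.149, 0.004]
contact_force: [11.9, 0.3, -31.3]
grip_width: 0.308
grip_force: 101.9
t: 14.9
tcp_pos: [0.5896, -0.1657, 0.1188]
orientation: [3.002, 0.143, 0.007]
contact_force: [11.4, 0.7, -28.2]
grip_width: 0.314
grip_force: 102.4
t: 15.4
tcp_pos: [0.59, -0.1762, 0.129]
orientation: [-3.135, -0.15, 0.002]
contact_force: [-0.2, -0.2, -2.9]
grip_width: 0.313
grip_force: 106.3
t: 15.9
tcp_pos: [0.5903, -0.1759, 0.1295]
orientation: [-3.138, -0.151, -0.0]
contact_force: [0.0, 0.6, -3.3]
grip_width: 0.316
grip_force: 106.3
side shoulder- 463 [12 15 27  1 35 40 40 42 44 50  3 17 35 39 39 21]
side neck 427 [ 7  4 26  0 27 27 30 29 28 46 42 28 30 33 57 13]
side shoulder+ 151 [ 2  0 16  1 10 16 11 15 11 19  0  4  6 10  8 16]
scene shoulder- 79 [ 1  9  3  0  4  9  6  6  9 12  0  2  6  5  5  1]
scene neck 257 [ 2 15  9  0 15 15 17 19 18 17 16 21 14 22 37 20]
scene shoulder+ 168 [ 5  8  9  0 11 10  8 15 16 24  1  9 16 12 13 11]
```

It's free: the load is about 3 N (the block's own weight), the underside is at about 0.062 and there is no slip. Lift 1 cm and settle.

```bash
python3 -m inch '[[0,0,-0.3,0,0,0,0.8],[0,0,-0.4,0,0,0,0.8],[0,0,-0.3,0,0,0,0.8],[0,0,0,0,0,0,0.8],[0,0,0,0,0,0,0.8]]'
python3 -m inch '[[0,0,0,0,0,0,0.8],[0,0,0,0,0,0,0.8],[0,0,0,0,0,0,0.8],[0,0,0,0,0,0,0.8],[0,0,0,0,0,0,0.8]]'
python3 - <<'E'
from h import *
for n in("side","scene"):
    m=cams.camera_model(n); p,d=cams.camera(n)
    v,u=np.nonzero(d>0); o,r=ray(m,np.c_[u,v]); X=o+r*d[v,u][:,None]
    q=(X-[.589,-.1775,0])@R.from_euler('z',.1).as_matrix()
    for a,b in((-.028,-.015),(-.012,.012),(.015,.028)):
        z=np.sort(q[(abs(q[:,0])<.012)&(q[:,1]>a)&(q[:,1]<b)&(q[:,2]>.054)][:,2]); print(n,"underside by y",a,z[:3].round(4))
    k=(q[:,0]>-.1)&(q[:,0]<.02)&(q[:,1]>.03)&(q[:,1]<.13)&(q[:,2]>.0615)&(q[:,2]<.0715)
    # finger top direction: z 68mm, beyond drum
    f=q[k&(np.hypot(q[:,0],q[:,1]-.095)>.034)&(np.hypot(q[:,0],q[:,1]-.095)<.08)]
    if len(f): c=np.median(f,0); print(n,"dial angle",np.arctan2(-c[0],.095-c[1]),len(f))
o=manip.get_obs(); M=R.from_rotvec(o["orientation"]).as_matrix(); print("tilt",np.arccos(-M[2,2]),o["contact_force"],o["t"])
E
```

```text
t: 16.5
tcp_pos: [0.5904, -0.1763, 0.1397]
orientation: [3.138, 0.15, 0.001]
contact_force: [-0.2, 0.3, -2.6]
grip_width: 0.315
grip_force: 106.3
t: 17.0
tcp_pos: [0.5903, -0.1763, 0.1394]
orientation: [-3.138, -0.15, 0.0]
contact_force: [-0.2, -0.2, -3.7]
grip_width: 0.311
grip_force: 106.3
side underside by y -0.028 [0.0542 0.0724 0.0728]
side underside by y -0.012 [0.0542 0.0543 0.0545]
side underside by y 0.015 [0.054  0.0546 0.0737]
side dial angle 1.153703350242182 130
scene underside by y -0.028 [0.0549 0.0712 0.0746]
scene underside by y -0.012 [0.054  0.0545 0.055 ]
scene underside by y 0.015 [0.0734 0.0743 0.0745]
scene dial angle 1.2358091376295421 18
tilt 0.00010947554460376984 [ 0.49162044 -0.23516996 -3.73111538] 17.1
```

The underside is at about 0.072 m, level, and the dial is at about 1.2 rad. Handing in.

```bash
python3 -c "
from station import order
print(order.hand_in())"
```

```text
the job is handed in; nothing more can be done
None
```

The job is handed in at 17 s of robot time: the dial stands at about 1.2 rad on its index line, and the block was rocked free and is held still and upright about 2 cm above its slot. The hand-in returned no verdict, and I did not check the bystanders' positions again at the end.

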